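# Seat the keyed rotor on the tube spinner's spindle

### The arm

A 6-joint arm with a two-finger parallel gripper is mounted at the origin on a cart in front of the work surface, level with it; the furniture and walls round the work are solid. World frame = base frame: x ahead of the robot, y to its left, z up, the work surface at z = 0. Lengths are in mm, angles in rad, forces in N, time in s.
With the tool pointing down it reaches from about 300 to 775 mm from the base axis. Payload 14.6 kg.
Tool frame: the origin (TCP) lies between the finger pads; the fingertips stand ahead of it and the grasp point (between the pads) lies 11 mm behind it (manip.finger_overhang is the z of the fingertips in the tool frame, in mm); z points along the fingers, y is the line along which they close (so a half turn about z gives the same grasp; the last joint's range is limited). The gripper opens to 94 mm and grips with 3 to 60 N. Pads are 16 mm wide; open, the fingers measure 119 mm over their backs; the gripper's body (75 mm by 177 mm) begins 78 mm behind the grasp point.
Start: joints at [-1.383, 0.3, 1.521, -0, 1.321, -0.067], TCP at [138.622, -532.234, 213.446] pointing down, gripper open.
Joint ranges: [-3.03, 3.03], [-0.79, 2.21], [0.23, 2.52], [-1.04, 4.18], [0, 3.07], [-2.55, 2.55]. Speed limits (rad/s): [2.22, 2.22, 2.57, 3.14, 3.14, 3.14].

### API

Orientations are given as [roll, pitch, yaw] about the fixed x, y, z axes, in that order (R = Rz(yaw) Ry(pitch) Rx(roll)).
In Python, from cell import manip gives the robot as it stands.
- The arm moves only by the tool jog_arm, never from a script. Its argument "series" is a list of rows, each a list of 7 numbers: the shift along the world's x, y, z as a fraction of full scale, then the turn, a rotation vector about the world's x, y, z as a fraction of full scale, then the closure, from 0 (fully open) to 1 (shut). In form: [[dx, dy, dz, wx, wy, wz, fingers], ...]. A call has 1 to 8 rows; each row is the pose to reach, as a shift and turn from the pose commanded when the call began; what a row does not reach only later rows make up. Full scale, the value 1, is 120 mm for a shift and 90 degrees for a turn. A row lasts 1/12 s, in which the tool goes at most 41.7 mm and 7.16 degrees, less where a joint would pass 70% of its speed; a pose out of reach is approached as far as the arm can. A call with a number of a shift or a turn outside -1 to 1 is refused whole. A call with a gripper value outside its range is refused whole. The fingers move at their own pace and stop on an object; "grip_force" is the grip in N (left out, the last holds). Time passes only in rows, so rows that repeat a pose let the fingers close. It gives the time, the measured TCP pose, the force, the opening and the grip force at its end, in the units of the state.
- manip.read_state(): the state, without advancing time (a new reading comes with each control period).
- manip.camera(name): name is "side" or "top" or "wrist"; returns a dict with "frame" (400x640x3 uint8, red, green, blue), "vfov" (degrees; the focal length in pixels is half the picture's height over the tangent of half this angle, whatever the lens; pixels are square), "cx", "cy" (the principal point, pixels), "R" (3x3) and "t" (3): a world point X has camera coordinates R X + t; the wrist camera has in their place "hand_eye" (4x4, takes a point from camera to tool coordinates, whose origin is the TCP and whose axes are the flange's). Camera axes: x right, y down, z forward; pixel columns grow to the right and rows downward; lengths in mm; the calibration is good to about 2 mm. A picture is of the moment at which its call begins: read the wrist's pose just before it. There is no depth.
- manip.sign_off(): hands the job in; it is judged then, once.
The state is a dict: "clock": time; "joints": joint angles; "qd": joint speeds; "effort": joint torques, N m; "eef_pos": TCP position; "eef_rot": TCP orientation; "wrist_force": force on the tool from outside, world axes, zero at the start; "moment": the same for the moment, N m; "finger_gap": finger opening in mm; "finger_force": force on a finger pad.
Only numpy, scipy, OpenCV 4.12 (cv2) and the standard library are available. Lean on these libraries where they do the work, as an engineer would, in place of code of your own. Each camera call takes 0.05 s, during which the arm holds its last target. There are 200 camera calls.

### The job

Fit the blue tube rotor to the tube spinner: set it over the spindle with its white line near the blue mark at the front, then, pressing only lightly, turn it to and fro until you feel its inner tab drop into the spindle's keyway and the rotor sits fully home, and let go of it. Never force or wrench it, and leave the other things on the bench where they are.

Things in the scene. Friction and masses are not known exactly. Their poses are not given: they have to be found in the camera images.
- rotor: The loose blue tube rotor, about 0.2 kg, 60 mm tall: a disc, 88 mm across, 20 to 28 mm above the underside, with 8 tube places; a grey hexagonal grip on top; below, an aluminium sleeve, 56 mm across, with a blind bore 42 mm wide and 20 mm deep, flared at the mouth. Origin: centre of the underside, z up, upright on the bench at the start. A white line on the disc's -x side lies over the tab.
- grip (a point): On the rotor's axis, 50 mm above its underside (moves with it, axes as the rotor's): a good grip height on the grey hexagonal grip, which is 30 mm across flats, 28 to 60 mm above the underside. Its pairs of flats face along the rotor's y axis and 60 degrees either side of that.
- tab (a point): Lower end of the rotor's one tab (moves with it): the tab is inside the bore on the rotor's -x side, 5 mm wide, reaching 5.5 mm inwards from the bore's wall; its lower end is 8 mm above the underside.
- drive_unit: The tube spinner's round white drive unit, fixed to the bench, 147 mm across, deck 60 mm high, with a blue band, a control panel on its front (-x side) and a blue index mark on the deck towards the front. Origin: centre of its underside, z up. A braked steel spindle, which does not turn, stands upright in the centre of the deck: a seat collar of 60 mm diameter and above it the keyed shaft.
- seat (a point): Centre of the seat collar's top face, on the spindle's axis, 66 mm above the bench; axes as the drive unit's. The rotor's origin lies here when it is home.
- shaft_top (a point): Centre of the shaft's end face, 18 mm above the seat. The shaft is 40 mm across; one keyway, 6.5 mm wide, 5.5 mm deep, runs down its whole height. It points within 43 degrees either side of the index mark (drive unit's -x); where is not measured. Tab off the keyway, the rotor rides on this face 10 mm above home (tilting if let go); within about 4 degrees of it the tab goes in.
- reagent_bottle: Bystander: small lab bottle with a blue screw cap, 56 mm across, 106 mm tall. Origin: centre of its underside.
- small_bottle: Bystander: slim clear bottle with a green cap, 44 mm across, 120 mm tall. Origin: centre of its underside.
- open_dish: Bystander: shallow round dish, 91 mm across, 14 mm tall. Origin: centre of its underside.
- tip_box: Bystander: grey box with yellow pipette tips, 81x120x66 mm. Origin: centre of its underside.
There are look-alikes about, which are no part of the job. Several things look just like the rotor: the one meant starts farthest to the robot's left.

How it is judged (in metres and radians):
At the end, for the whole second after the job is handed in: The rotor is fully home on the spindle: its underside's centre within 2 mm of the seat sideways and no more than 2 mm above it, upright within 3.5 degrees, at rest and released (horizontal distance between rotor and seat below 0.002 m and z of rotor in the frame of seat below 0.002 m and angle between rotor's own z axis and vertical below 0.06 rad and linear speed of rotor below 0.02 m/s and contact force between the fingers and rotor below 0.1 N); the robot touches nothing.
It fails at once if the rotor is pressed, knocked or wrenched against the drive unit or its spindle with more than 35 N (contact force between rotor and drive_unit above 35 N).
It fails at once if a bystander is moved more than 20 mm (distance of any of reagent_bottle, small_bottle, open_dish, tip_box from where it was at the start of the episode above 0.02 m).
It also fails if it takes over 48 s, if anything falls off the work surface, if the arm or the gripper's body presses on something with over 40 N, if the wrist force passes 120 N, or if a joint passes its speed limit or range.

## Working session

There is one attempt and no reset: what is moved stays moved. The work goes in short steps, Python scripts to look and compute and a tool call to move; the robot and the scene stay as the last step left them, time stands still between calls to the robot, and variables do not carry over. Pictures are saved under pics/ and viewed, at most 10 in all, crops included, and the job is handed in when it is done.

Besides the shell and the picture viewer there is one more tool, called after "Emit:" by a JSON object that holds its "fn" and its "kwargs". jog_arm: Moves the arm, as the interface text tells. Its arguments: {"type":"object","properties":{"series":{"type":"array"},"grip_force":{"type":"number"}},"required":["series"]}

```bash
mkdir -p pics; cat > h.py <<'E'
import numpy as np, cv2
from cell import manip
def K(c):
    f=c["frame"].shape[0]/2/np.tan(np.radians(c["vfov"])/2); return f,c["cx"],c["cy"]
def ray(c,u,v,Rt=None):
    f,cx,cy=K(c); d=np.array([(u-cx)/f,(v-cy)/f,1.])
    if "R" in c:
        R=np.array(c["R"]);t=np.array(c["t"]); return -R.T@t,R.T@d
    R,p=Rt;H=np.array(c["hand_eye"]); return R@H[:3,3]+p, R@H[:3,:3]@d
def at_z(c,u,v,z,Rt=None):
    o,d=ray(c,u,v,Rt); return o+d*(z-o[2])/d[2]
def proj(c,X):
    f,cx,cy=K(c); q=np.array(c["R"])@np.array(X)+np.array(c["t"]); return f*q[0]/q[2]+cx,f*q[1]/q[2]+cy
def tri(rs):
    A=np.zeros((3,3));b=np.zeros(3)
    for o,d in rs:
        d=d/np.linalg.norm(d);P=np.eye(3)-np.outer(d,d);A+=P;b+=P@o
    X=np.linalg.solve(A,b); return X,[np.linalg.norm(np.cross(X-o,d/np.linalg.norm(d))) for o,d in rs]
def save(c,n): cv2.imwrite("pics/"+n,cv2.cvtColor(np.asarray(c["frame"]),cv2.COLOR_RGB2BGR))
E
python3 - <<'E'
from h import *
import pickle
s=manip.read_state();print(s, manip.finger_overhang)
C={n:manip.camera(n) for n in("top","side")}
pickle.dump(C,open("c.pkl","wb"))
for n in C: save(C[n],n+"0.png"); c=C[n]; print(n,c["vfov"],c["cx"],c["cy"],-np.array(c["R"]).T@c["t"],c["R"])
E
```

```text
{'clock': 0.0, 'joints': array([-1.38255441e+00,  3.00500276e-01,  1.52154872e+00, -1.29680073e-05,
        1.32066615e+00, -6.65550432e-02]), 'qd': array([ 0.00099809, -0.00046669,  0.00027315,  0.00086367, -0.00174401,
        0.00024772]), 'effort': array([ 1.92975247e-03, -5.31812096e+01, -3.52735806e+01,  7.08930963e-02,
        2.44248100e-02, -5.76898401e-05]), 'eef_pos': array([ 138.60125746, -532.00975017,  212.88400176]), 'eef_rot': array([-3.14047181e+00, -6.21193072e-05,  2.54800138e-01]), 'wrist_force': array([-0.46499312,  0.49743871,  0.39932069]), 'moment': array([0.01159516, 0.06459715, 0.06787567]), 'finger_force': 0.0, 'finger_gap': 93.91791978120219} 8.0
top 42.953245862509235 313.9851622017664 205.95206498717337 [ 422.30182322  -88.03126043 1608.21100231] [[ 0.01186831 -0.99984925  0.01267362]
 [-0.9975578  -0.01271166 -0.06867928]
 [ 0.06883003 -0.01182756 -0.99755829]]
side 50.34128236734514 318.45471165270646 205.7444848920991 [  354.4658274  -1231.78312447   718.07895409] [[ 0.98670078 -0.16253631  0.00187477]
 [-0.0751409  -0.4663207  -0.88141866]
 [ 0.14413678  0.86955561 -0.47233212]]
```

View pics/top0.png

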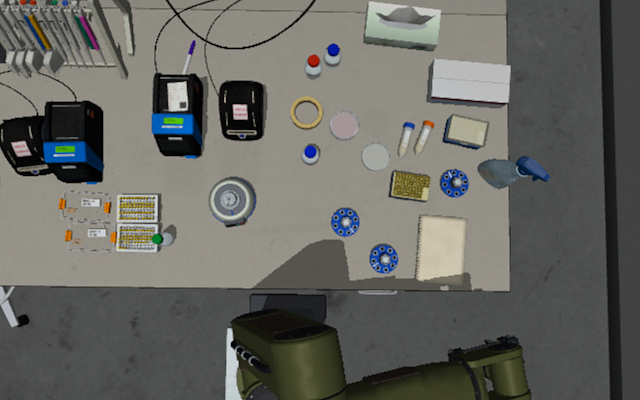

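View pics/side0.png

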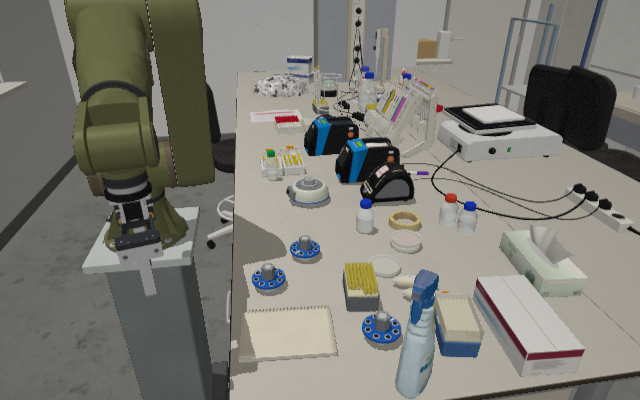

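The top view shows three rotors at (345,222), (384,258) and (454,183). The leftmost one, at (345,222), is the target, and it is at about (305,248) in the side view. The drive unit is at top (233,202) and side (308,190). Next I'll enlarge the crops.

```bash
python3 - <<'E'
from h import *
import pickle
C=pickle.load(open("c.pkl","rb"))
def crop(n,u,v): 
    f=cv2.cvtColor(np.asarray(C[n]["frame"]),cv2.COLOR_RGB2BGR)[v-25:v+25,u-33:u+33]; return cv2.resize(f,(396,300),interpolation=cv2.INTER_CUBIC)
cv2.imwrite("pics/m.png",np.vstack([np.hstack([crop("top",345,222),crop("top",233,202)]),np.hstack([crop("side",305,245),crop("side",308,190)])]))
print(at_z(C["top"],345,222,60),at_z(C["side"],306,241,60),at_z(C["top"],232,198,84),at_z(C["side"],309,181,84))
E
```

```text
[ 481.2912839  -201.52854711   60.        ] [ 486.02842566 -223.45609356   60.        ] [548.26662152 140.36942272  84.        ] [545.06215351 123.743746    84.        ]
```

View pics/m.png

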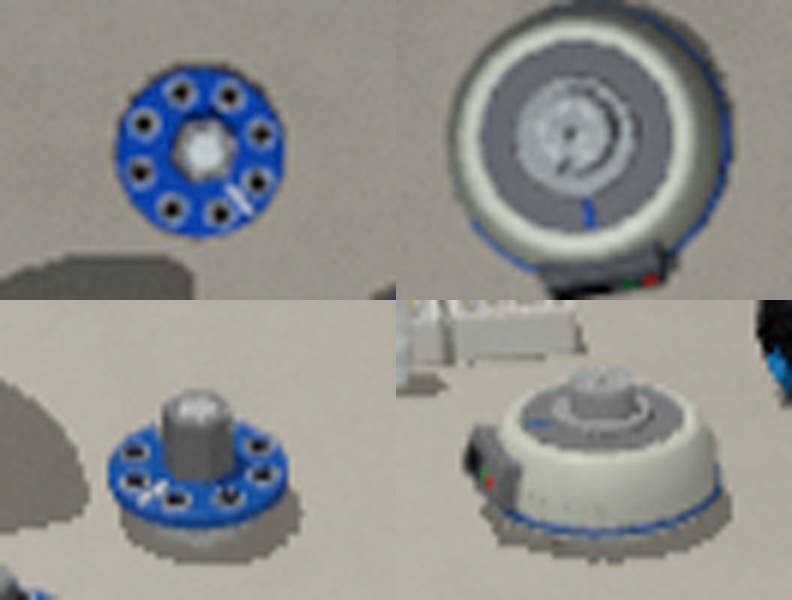

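The crops show the rotor with its white line at lower right (240,200), hub top at (204,152), and side-view hub top at (197,408). The spindle top is at (572,133) and (600,379), the index mark is at (588,212), and a dark notch at (563,165) may be the keyway.

```bash
python3 - <<'E'
from h import *
import pickle
C=pickle.load(open("c.pkl","rb"));T,S=C["top"],C["side"]
tt=lambda x,y,u,v:(x/6+u-.4,y/6+v-.4)
r=lambda c,p:ray(c,*p)
print("hub",tri([r(T,tt(204,152,312,197)),r(S,tt(197,108,272,220))]))
print("shaft",tri([r(T,tt(572-396,133,200,177)),r(S,tt(600-396,79,275,165))]))
z=28
for n,p in dict(c=(200,151),l0=(232,186),l1=(248,214)).items(): print(n,at_z(T,*tt(*p,312,197),z))
print("key",at_z(T,*tt(563-396,165,200,177),84))
for p in((583,200),(592,228)): print("mark",at_z(T,*tt(p[0]-396,p[1],200,177),60))
s=manip.read_state();H=manip.camera("wrist");print(H["hand_eye"],H["vfov"],H["cx"],H["cy"])
E
```

```text
hub (array([ 482.88022056, -203.55793854,   59.10089101]), [np.float64(1.3339467389063648), np.float64(1.3339467389062907)])
shaft (array([546.53590088, 149.2856404 ,  84.91100654]), [np.float64(0.7734799501102384), np.float64(0.7734799501101645)])
c [ 483.23422075 -203.66122633   28.        ]
l0 [ 465.29437801 -220.39965365   28.        ]
l1 [ 450.89926233 -228.79651521   28.        ]
key [529.73035085 153.6204892   84.        ]
mark [513.74566941 146.87783162  60.        ]
mark [499.57822731 141.99380582  60.        ]
[[-3.65882404e-04 -9.58704064e-01 -2.84405316e-01  8.36733389e+01]
 [ 9.99999606e-01 -5.80739468e-04  6.71137341e-04 -1.11161164e+00]
 [-8.08587488e-04 -2.84404959e-01  9.58703899e-01 -1.70827836e+02]
 [ 0.00000000e+00  0.00000000e+00  0.00000000e+00  1.00000000e+00]] 59.377489395221886 321.5112666677663 194.44320041138832
```

Both heights agree with the text: hub 59 mm and shaft end 85 mm. The rotor yaw is about 40°, so I'll grasp with the tool y axis at 10° (tool yaw 100°). First I'll move over the rotor.

Emit:
{"fn": "jog_arm", "kwargs": {"series": [[0.96, 0.91, 0.1, 0, 0, 0.316, 0], [0.96, 0.91, 0.1, 0, 0, 0.316, 0], [0.96, 0.91, 0.1, 0, 0, 0.316, 0], [0.96, 0.91, 0.1, 0, 0, 0.316, 0], [0.96, 0.91, 0.1, 0, 0, 0.316, 0]]}}

```text
clock: 0.57
eef_pos: [257.0, -419.9, 226.1]
eef_rot: [3.141, -0.001, 0.763]
wrist_force: [0.1, 0.9, 0.4]
finger_gap: 94.0
finger_force: 0.0
```

Emit:
{"fn": "jog_arm", "kwargs": {"series": [[0.96, 0.91, 0, 0, 0, 0.316, 0], [0.96, 0.91, 0, 0, 0, 0.316, 0], [0.96, 0.91, 0, 0, 0, 0.316, 0], [0.96, 0.91, 0, 0, 0, 0.316, 0], [0.96, 0.91, 0, 0, 0, 0.316, 0]]}}

```text
clock: 0.98
eef_pos: [371.8, -310.7, 225.3]
eef_rot: [3.141, -0.001, 1.258]
wrist_force: [0.2, -0.2, 0.2]
finger_gap: 94.1
finger_force: 0.0
```

Emit:
{"fn": "jog_arm", "kwargs": {"series": [[0.95, 0.91, -0.2, 0, 0, 0.316, 0], [0.95, 0.91, -0.2, 0, 0, 0.316, 0], [0.95, 0.91, -0.2, 0, 0, 0.316, 0], [0.95, 0.91, -0.2, 0, 0, 0.316, 0], [0.95, 0.91, -0.2, 0, 0, 0.316, 0], [0.95, 0.91, -0.2, 0, 0, 0.316, 0], [0.95, 0.91, -0.2, 0, 0, 0.316, 0]]}}

```text
clock: 1.57
eef_pos: [482.5, -205.4, 201.3]
eef_rot: [-3.141, -0.0, 1.741]
wrist_force: [-0.2, -0.6, 0.4]
finger_gap: 94.3
finger_force: 0.0
```

```bash
cat >> h.py <<'E'
from scipy.spatial.transform import Rotation as Ro
import pickle
def pose(s): return Ro.from_euler("xyz",s["eef_rot"]).as_matrix(),np.array(s["eef_pos"])
def wrist(n):
    s=manip.read_state();c=manip.camera("wrist");save(c,n+".png")
    print(s["clock"],s["eef_pos"].round(1),np.degrees(s["eef_rot"]).round(1),s["wrist_force"].round(1),s["joints"].round(2))
    pickle.dump((s,c),open(n+".pkl","wb")); return s,c
E
python3 -c "
from h import *
wrist('w1')"
```

```text
1.5667 [ 482.5 -205.4  201.3] [-180.    -0.    99.8] [-0.2 -0.6  0.4] [-0.47  0.25  1.61 -0.    1.28 -0.64]
```

View pics/w1.png

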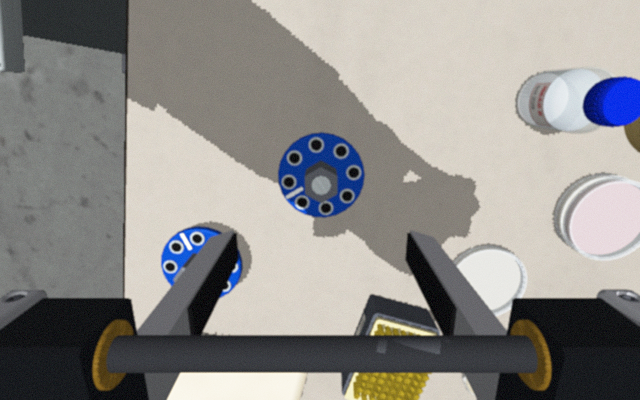

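The wrist view shows the rotor disc centred at about (321,175), the hub top at (321,184), and the white line at (287,200)–(301,189). The hub's flats face image left and right, so the grasp yaw is right.

```bash
python3 - <<'E'
from h import *
s,c=pickle.load(open("w1.pkl","rb"));Rt=pose(s)
hsv=cv2.cvtColor(np.asarray(c["frame"]),cv2.COLOR_RGB2HSV)
m=cv2.inRange(hsv,(105,130,60),(130,255,255));m[:,:260]=0;m[:,380:]=0;m[:110]=0;m[230:]=0
h=cv2.convexHull(cv2.findNonZero(m));e=cv2.fitEllipse(h);print(e)
print("disc",at_z(c,*e[0],26.5,Rt),"dia",np.linalg.norm(at_z(c,278.5,175,28,Rt)-at_z(c,364,175,28,Rt)))
print("hub",at_z(c,321,184,60,Rt))
C=pickle.load(open("c.pkl","rb"))["side"]
print("z",tri([ray(c,321,184,Rt),ray(C,304.4,237.6)]))
d=at_z(c,*e[0],28,Rt)
for p in((287,200),(294,195),(301,189)):
  v=at_z(c,*p,28,Rt)-d;print(np.degrees(np.arctan2(v[1],v[0]))%360)
f=cv2.cvtColor(np.asarray(c["frame"]),cv2.COLOR_RGB2BGR)[120:230,260:380]
cv2.imwrite("pics/w1c.png",cv2.resize(f,None,fx=5,fy=5,interpolation=cv2.INTER_CUBIC))
E
```

```text
((320.7925720214844, 174.64878845214844), (83.53470611572266, 84.8677978515625), 93.94429779052734)
disc [ 481.65269365 -203.10285607   26.5       ] dia 86.08394214882362
hub [ 482.08958552 -203.94259942   60.        ]
z (array([ 483.07616146, -204.17740948,   59.47565899]), [np.float64(0.9671415427338641), np.float64(0.9671415427337976)])
227.32961610332762
227.674123878072
226.3914313859939
```

View pics/w1c.png

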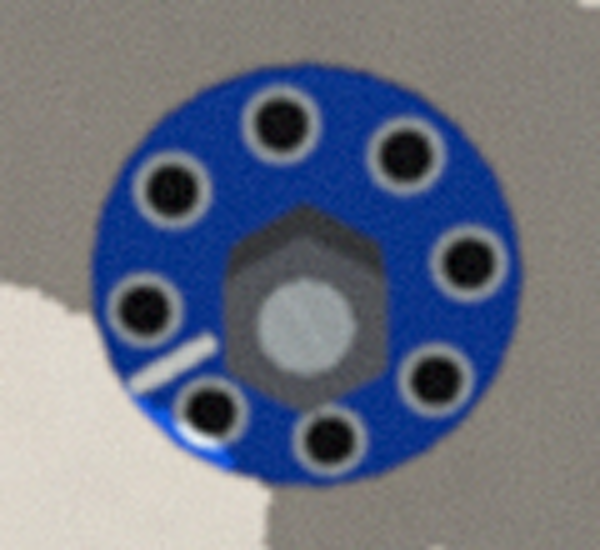

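```bash
python3 - <<'E'
from h import *
s,c=pickle.load(open("w1.pkl","rb"));Rt=pose(s)
P=[(282,125),(405,155),(469,264),(435,380),(330,440),(210,412),(145,310),(172,190)]
for z in (28,):
  W=np.array([at_z(c,p[0]/5+260-.4,p[1]/5+120-.4,z,Rt) for p in P]);ce=W.mean(0);v=W-ce
  a=np.degrees(np.arctan2(v[:,1],v[:,0]))%360
  print(ce,np.linalg.norm(v,axis=1).round(1),a.round(1),"frac",(a%45).round(1))
for p in((135,385),(173,364),(212,342)):
  w=at_z(c,p[0]/5+260-.4,p[1]/5+120-.4,28,Rt)-ce;print(np.degrees(np.arctan2(w[1],w[0]))%360,np.linalg.norm(w))
E
```

```text
[ 482.0004463  -205.07170484   28.        ] [33.  33.1 33.1 32.9 33.  33.1 33.  33.1] [107.9  63.5  17.9 333.1 288.4 243.1 198.3 153.2] frac [17.9 18.5 17.9 18.1 18.4 18.1 18.3 18.2]
220.35046519784512 40.75450250902423
220.63255000226027 31.677118268269908
220.9503003003286 22.379090088514438
```

The eight tube places fit a 33.05 mm circle, which gives the rotor centre at (482.0, −205.1) and yaw 40.6°. I'll descend and grasp.

Emit:
{"fn": "jog_arm", "kwargs": {"series": [[-0.003, 0.003, -0.9, 0, 0, 0.01, 0], [-0.003, 0.003, -0.9, 0, 0, 0.01, 0], [-0.003, 0.003, -0.9, 0, 0, 0.01, 0], [-0.003, 0.003, -0.9, 0, 0, 0.01, 0], [-0.003, 0.003, -0.9, 0, 0, 0.01, 0]], "grip_force": 18}}

```text
clock: 2.03
eef_pos: [482.1, -205.2, 93.8]
eef_rot: [-3.141, -0.001, 1.757]
wrist_force: [0.7, 0.7, 0.4]
finger_gap: 94.1
finger_force: 0.0
```

Emit:
{"fn": "jog_arm", "kwargs": {"series": [[0, 0, -0.2, 0, 0, 0, 0], [0, 0, -0.35, 0, 0, 0, 0], [0, 0, -0.43, 0, 0, 0, 0], [0, 0, -0.43, 0, 0, 0, 0], [0, 0, -0.43, 0, 0, 0, 0.5], [0, 0, -0.43, 0, 0, 0, 1], [0, 0, -0.43, 0, 0, 0, 1], [0, 0, -0.43, 0, 0, 0, 1]]}}

```text
clock: 2.7
eef_pos: [483.1, -204.5, 42.9]
eef_rot: [3.14, 0.001, 1.76]
wrist_force: [0.2, 0.7, -0.0]
finger_gap: 70.7
finger_force: 0.0
```

Emit:
{"fn": "jog_arm", "kwargs": {"series": [[0, 0, 0, 0, 0, 0, 1], [0, 0, 0, 0, 0, 0, 1], [0, 0, 0, 0, 0, 0, 1], [0, 0, 0, 0, 0, 0, 1]]}}

```text
clock: 3.03
eef_pos: [482.7, -204.3, 41.9]
eef_rot: [3.142, 0.0, 1.76]
wrist_force: [0.5, 1.4, -0.1]
finger_gap: 44.4
finger_force: 0.0
```

Emit:
{"fn": "jog_arm", "kwargs": {"series": [[0, 0, 0, 0, 0, 0, 1], [0, 0, 0, 0, 0, 0, 1], [0, 0, 0, 0, 0, 0, 1], [0, 0, 0, 0, 0, 0, 1], [0, 0, 0, 0, 0, 0, 1], [0, 0, 0, 0, 0, 0, 1]]}}

```text
clock: 3.53
eef_pos: [482.6, -204.2, 41.8]
eef_rot: [-3.141, -0.0, 1.76]
wrist_force: [-0.7, 1.1, 0.4]
finger_gap: 29.8
finger_force: 18.0
```

Emit:
{"fn": "jog_arm", "kwargs": {"series": [[0, 0, 0.2, 0, 0, 0, 1], [0, 0, 0.5, 0, 0, 0, 1], [0, 0, 0.8, 0, 0, 0, 1], [0, 0, 0.95, 0, 0, 0, 1], [0, 0, 1, 0, 0, 0, 1]]}}

```text
clock: 3.95
eef_pos: [483.7, -204.7, 165.1]
eef_rot: [3.138, 0.003, 1.76]
wrist_force: [0.3, 0.7, -1.1]
finger_gap: 29.9
finger_force: 18.0
```

Emit:
{"fn": "jog_arm", "kwargs": {"series": [[0.1, 0.3, 0.1, 0, 0, 0, 1], [0.2, 0.6, 0.1, 0, 0, 0, 1], [0.25, 1, 0.1, 0, 0, 0, 1], [0.25, 1, 0.1, 0, 0, 0, 1], [0.25, 1, 0.1, 0, 0, 0, 1]]}}

```text
clock: 4.37
eef_pos: [512.4, -82.1, 172.6]
eef_rot: [-3.14, -0.001, 1.763]
wrist_force: [0.2, -0.4, -1.6]
finger_gap: 29.8
finger_force: 18.0
```

Emit:
{"fn": "jog_arm", "kwargs": {"series": [[0.1, 0.3, 0, 0, 0, 0, 1], [0.2, 0.6, 0, 0, 0, 0, 1], [0.25, 1, 0, 0, 0, 0, 1], [0.25, 1, 0, 0, 0, 0, 1], [0.25, 1, 0, 0, 0, 0, 1], [0.25, 1, 0, 0, 0, 0, 1]]}}

```text
clock: 4.87
eef_pos: [542.4, 34.6, 173.0]
eef_rot: [-3.14, 0.0, 1.76]
wrist_force: [-0.7, -0.5, -2.6]
finger_gap: 30.0
finger_force: 18.0
```

```bash
python3 -c "
from h import *
wrist('w2')"
```

```text
4.8667 [542.4  34.6 173. ] [-179.9    0.   100.8] [-0.7 -0.5 -2.6] [-0.    0.32  1.59 -0.    1.23 -0.19]
```

View pics/w2.png

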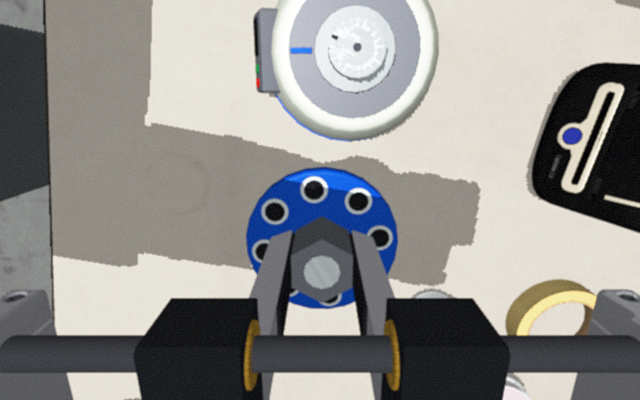

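The rotor is held, and the drive unit is seen from close by: shaft centre about (357,47), mark at (301,50), and a dark notch at (334,38). I'll enlarge this area.

```bash
python3 - <<'E'
from h import *
s,c=pickle.load(open("w2.pkl","rb"))
f=cv2.cvtColor(np.asarray(c["frame"]),cv2.COLOR_RGB2BGR)[0:100,280:410]
cv2.imwrite("pics/w2c.png",cv2.resize(f,None,fx=6,fy=6,interpolation=cv2.INTER_CUBIC))
E
```

```text
(no output)
```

View pics/w2c.png

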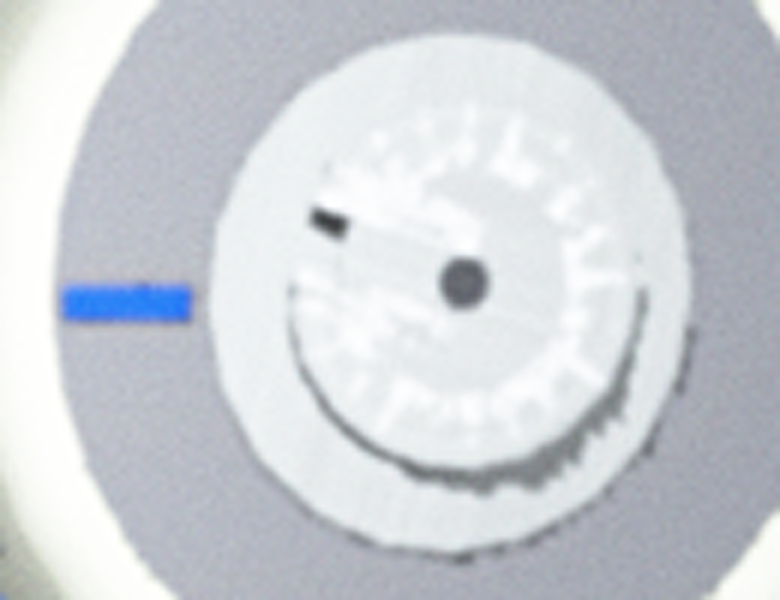

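Enlarged, the keyway is plainly visible at (328,222), with the centre dot of the shaft at (463,282) and the index mark at (127,303).

```bash
python3 - <<'E'
from h import *
s,c=pickle.load(open("w2.pkl","rb"));Rt=pose(s)
px=lambda x,y:(x/6+280-.4,y/6-.4)
d=at_z(c,*px(463,282),84,Rt);print("dot",d)
S,T=[pickle.load(open("c.pkl","rb"))[k] for k in("side","top")]
print("tri",tri([ray(c,*px(463,282),Rt),ray(S,308.6,177.8)]),tri([ray(c,*px(463,282),Rt),ray(S,308.6,177.8),ray(T,228.9,198.8)]))
print("shaft dia",np.linalg.norm(at_z(c,*px(290,290),84,Rt)-at_z(c,*px(645,290),84,Rt)))
an=lambda v:(np.degrees(np.arctan2(v[1],v[0]))%360,np.linalg.norm(v))
for p in((328,222),(315,215),(343,228)): print("key",an(at_z(c,*px(*p),84,Rt)-d))
print("mark",an(at_z(c,*px(127,303),60,Rt)-[d[0],d[1],60]))
cc=np.array([at_z(c,*px(*p),66,Rt) for p in((210,295),(690,285),(470,33),(455,556))])
print("collar",cc.round(1),(cc[0]+cc[1])/2,(cc[2]+cc[3])/2)
# where the held rotor is, seen by the hub top disc and disc holes
h=at_z(c,321,272,173-41.8+60,Rt);print("hub",h,h-s["eef_pos"])
W=[at_z(c,u,v,173-41.8+28,Rt) for u,v in((273.5,210),(313,189.5),(358,201),(380,237))]
print(np.array(W)-s["eef_pos"])
A=np.array(W)[:,:2];b=(A**2).sum(1);q=np.linalg.lstsq(np.c_[2*A,np.ones(4)],b,rcond=None)[0];print("holes centre",q[:2],np.sqrt(q[2]+q[:2]@q[:2]))
for w in A: print(np.degrees(np.arctan2(*(w-q[:2])[::-1]))%45)
E
```

```text
dot [545.35248745 150.10652285  84.        ]
tri (array([546.35512845, 149.9336737 ,  84.49074951]), [np.float64(1.0409222099933453), np.float64(1.0409222099934115)]) (array([546.1209541 , 149.71081464,  84.57864249]), [np.float64(0.8704492638939956), np.float64(1.243200193853656), np.float64(0.47019612935887795)])
shaft dia 40.65705781319012
key (np.float64(168.62512869719262), np.float64(16.75142709177758))
key (np.float64(168.25863060469294), np.float64(18.401036521532294))
key (np.float64(168.37834561835385), np.float64(14.929630534394974))
mark (np.float64(190.48306356250012), np.float64(39.85351444705476))
collar [[516.5 145.1  66. ]
 [574.  157.2  66. ]
 [541.5 179.3  66. ]
 [552.5 120.7  66. ]] [545.20397686 151.17690735  66.        ] [547.02259214 150.00624513  66.        ]
hub [542.75415321  34.20848395 191.2       ] [ 0.31795895 -0.40024089 18.18435073]
[[-29.62935698  15.01507447 -13.81564927]
 [-10.17566664  30.80248269 -13.81564927]
 [ 15.41546242  28.98140889 -13.81564927]
 [ 32.37127578  10.33030263 -13.81564927]]
holes centre [542.72033144  32.72907371] 34.34314966943063
15.54284270375976
17.747090400497896
18.881066079867225
20.833063934120098
```

Keyway direction is 168.6°, the mark is at 190°, and the tab is at about 220.8°. The shaft is at about (545.3, 150.2). I'll move above it, turning the tab to about 183°.

Emit:
{"fn": "jog_arm", "kwargs": {"series": [[0.01, 0.3, 0, 0, 0, -0.08, 1], [0.02, 0.6, 0, 0, 0, -0.16, 1], [0.024, 0.85, 0, 0, 0, -0.24, 1], [0.024, 0.963, -0.1, 0, 0, -0.32, 1], [0.024, 0.963, -0.2, 0, 0, -0.4, 1], [0.024, 0.963, -0.26, 0, 0, -0.42, 1], [0.024, 0.963, -0.26, 0, 0, -0.42, 1], [0.024, 0.963, -0.26, 0, 0, -0.42, 1]]}}

```text
clock: 5.58
eef_pos: [545.7, 149.8, 142.5]
eef_rot: [-3.141, 0.001, 1.1]
wrist_force: [0.1, 0.2, -0.7]
finger_gap: 29.9
finger_force: 18.0
```

```bash
python3 - <<'E'
from h import *
s,c=wrist('w3')
b=manip.camera("side");save(b,"side3.png")
f=np.hstack([cv2.resize(cv2.imread("pics/w3.png")[130:390,220:420],(400,520)),cv2.resize(cv2.imread("pics/side3.png")[120:224,269:349],(400,520),interpolation=cv2.INTER_CUBIC)])
cv2.imwrite("pics/m3.png",f)
E
```

```text
5.5833 [545.7 149.8 142.5] [-180.    0.   63.] [ 0.1  0.2 -0.7] [ 0.2   0.4   1.56 -0.    1.19  0.67]
```

View pics/m3.png

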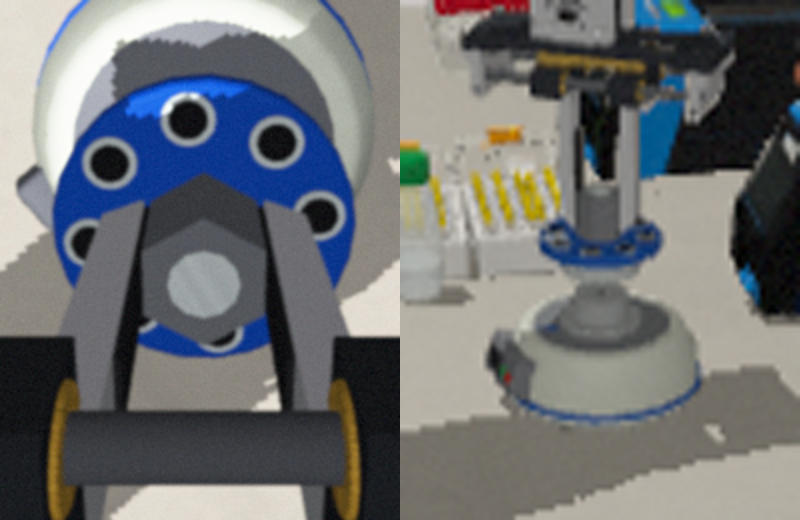

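The rotor is upright in the gripper and centred over the spindle. I'll lower it slowly over the shaft, watching the force.

Emit:
{"fn": "jog_arm", "kwargs": {"series": [[0, 0, -0.05, 0, 0, 0, 1], [0, 0, -0.09, 0, 0, 0, 1], [0, 0, -0.115, 0, 0, 0, 1], [0, 0, -0.13, 0, 0, 0, 1], [0, 0, -0.14, 0, 0, 0, 1], [0, 0, -0.15, 0, 0, 0, 1], [0, 0, -0.15, 0, 0, 0, 1]]}}

```text
clock: 6.27
eef_pos: [545.5, 151.3, 124.5]
eef_rot: [-3.141, 0.0, 1.1]
wrist_force: [0.6, -0.4, -1.0]
finger_gap: 29.6
finger_force: 18.0
```

Emit:
{"fn": "jog_arm", "kwargs": {"series": [[0, 0, -0.01, 0, 0, 0, 1], [0, 0, -0.02, 0, 0, 0, 1], [0, 0, -0.03, 0, 0, 0, 1], [0, 0, -0.03, 0, 0, 0, 1]]}}

```text
clock: 6.6
eef_pos: [545.5, 151.3, 120.8]
eef_rot: [-3.141, 0.0, 1.1]
wrist_force: [-0.1, -0.6, -1.4]
finger_gap: 30.1
finger_force: 18.0
```

Emit:
{"fn": "jog_arm", "kwargs": {"series": [[0, 0, -0.008, 0, 0, 0, 1], [0, 0, -0.016, 0, 0, 0, 1], [0, 0, -0.024, 0, 0, 0, 1], [0, 0, -0.024, 0, 0, 0, 1]]}}

```text
clock: 6.93
eef_pos: [545.5, 151.3, 118.0]
eef_rot: [-3.141, 0.0, 1.1]
wrist_force: [-0.3, 0.3, -1.6]
finger_gap: 30.0
finger_force: 18.0
```

Emit:
{"fn": "jog_arm", "kwargs": {"series": [[0, 0, -0.004, 0, 0, 0, 1], [0, 0, -0.008, 0, 0, 0, 1], [0, 0, -0.008, 0, 0, 0, 1]]}}

```text
clock: 7.18
eef_pos: [545.6, 151.3, 117.4]
eef_rot: [3.141, -0.0, 1.1]
wrist_force: [0.1, 0.1, -0.7]
finger_gap: 29.7
finger_force: 18.0
```

Emit:
{"fn": "jog_arm", "kwargs": {"series": [[0, 0, -0.004, 0, 0, 0, 1], [0, 0, -0.008, 0, 0, 0, 1], [0, 0, -0.008, 0, 0, 0, 1]]}}

```text
clock: 7.43
eef_pos: [545.8, 151.5, 116.3]
eef_rot: [3.141, -0.001, 1.1]
wrist_force: [2.0, 2.0, -1.0]
finger_gap: 29.6
finger_force: 18.0
```

Emit:
{"fn": "jog_arm", "kwargs": {"series": [[0, 0, -0.004, 0, 0, 0, 1], [0, 0, -0.008, 0, 0, 0, 1], [0, 0, -0.008, 0, 0, 0, 1]]}}

```text
clock: 7.68
eef_pos: [545.8, 151.5, 115.5]
eef_rot: [3.141, -0.001, 1.1]
wrist_force: [0.9, 3.2, 2.3]
finger_gap: 29.7
finger_force: 18.0
```

Light contact has been felt at the riding height. Now I'll turn slowly towards the keyway with a light press.

Emit:
{"fn": "jog_arm", "kwargs": {"series": [[0, 0, -0.003, 0, 0, -0.02, 1], [0, 0, -0.006, 0, 0, -0.04, 1], [0, 0, -0.008, 0, 0, -0.06, 1], [0, 0, -0.008, 0, 0, -0.08, 1], [0, 0, -0.008, 0, 0, -0.1, 1], [0, 0, -0.008, 0, 0, -0.11, 1]]}}

```text
clock: 8.18
eef_pos: [545.2, 150.8, 113.8]
eef_rot: [-3.141, 0.002, 0.926]
wrist_force: [0.4, -2.8, -1.1]
finger_gap: 29.7
finger_force: 18.0
```

```bash
python3 -c "
from h import *
s=manip.read_state();print(s['wrist_force'],s['moment'],s['eef_pos'],np.degrees(s['eef_rot']))"
```

```text
[ 0.43725727 -2.77237927 -1.12712823] [-0.63620768 -0.05516214  0.03654567] [545.19486676 150.81253314 113.83305575] [-1.79979807e+02  8.95632021e-02  5.30315137e+01]
```

Emit:
{"fn": "jog_arm", "kwargs": {"series": [[0, 0, -0.004, 0, 0, -0.02, 1], [0, 0, -0.008, 0, 0, -0.035, 1], [0, 0, -0.012, 0, 0, -0.045, 1], [0, 0, -0.012, 0, 0, -0.045, 1]]}}

```text
clock: 8.52
eef_pos: [545.4, 150.4, 112.9]
eef_rot: [3.141, 0.002, 0.856]
wrist_force: [-0.2, -5.4, 2.0]
finger_gap: 29.9
finger_force: 18.0
```

Emit:
{"fn": "jog_arm", "kwargs": {"series": [[0, 0, -0.004, 0, 0, 0, 1], [0, 0, -0.008, 0, 0, 0, 1], [0, 0, -0.012, 0, 0, 0, 1], [0, 0, -0.012, 0, 0, 0, 1]]}}

```text
clock: 8.85
eef_pos: [545.5, 150.2, 111.5]
eef_rot: [3.141, 0.002, 0.857]
wrist_force: [-0.0, -7.1, 3.3]
finger_gap: 29.8
finger_force: 18.0
```

The tab is in the keyway and the rotor is dropping. I'll relieve the sideways force by moving −y and ease it down.

Emit:
{"fn": "jog_arm", "kwargs": {"series": [[0, -0.006, 0, 0, 0, 0, 1], [0, -0.01, 0, 0, 0, 0, 1], [0, -0.01, 0, 0, 0, 0, 1]]}}

```text
clock: 9.1
eef_pos: [545.6, 149.9, 111.4]
eef_rot: [3.141, 0.0, 0.857]
wrist_force: [-0.4, -2.8, -0.1]
finger_gap: 29.9
finger_force: 18.0
```

Emit:
{"fn": "jog_arm", "kwargs": {"series": [[0, -0.004, -0.006, 0, 0, 0, 1], [0, -0.004, -0.012, 0, 0, 0, 1], [0, -0.004, -0.018, 0, 0, 0, 1], [0, -0.004, -0.018, 0, 0, 0, 1]]}}

```text
clock: 9.43
eef_pos: [545.6, 149.7, 109.1]
eef_rot: [3.142, -0.0, 0.856]
wrist_force: [0.8, -0.6, -1.1]
finger_gap: 30.2
finger_force: 18.0
```

```bash
python3 -c "
from h import *
s=manip.read_state();print(s['wrist_force'],s['moment'],s['eef_pos'],np.degrees(s['eef_rot']))"
```

```text
[ 0.84036034 -0.55362552 -1.10830067] [-0.11868424 -0.48680862  0.04373146] [545.59089134 149.66094586 109.13473837] [ 1.79995615e+02 -5.59752263e-03  4.90735634e+01]
```

Emit:
{"fn": "jog_arm", "kwargs": {"series": [[0, 0, -0.005, 0, 0, 0, 1], [0, 0, -0.01, 0, 0, 0, 1], [0, 0, -0.015, 0, 0, 0, 1], [0, 0, -0.015, 0, 0, 0, 1]]}}

```text
clock: 9.77
eef_pos: [545.6, 149.7, 107.9]
eef_rot: [3.141, -0.0, 0.856]
wrist_force: [0.5, -0.5, 4.4]
finger_gap: 29.7
finger_force: 18.0
```

The rotor has bottomed out at the home height (TCP 107.9 mm against 107.8 expected) with a light force. I'll release it and back off straight up.

Emit:
{"fn": "jog_arm", "kwargs": {"series": [[0, 0, 0.005, 0, 0, 0, 0.6], [0, 0, 0.005, 0, 0, 0, 0.4], [0, 0, 0.005, 0, 0, 0, 0.2], [0, 0, 0.005, 0, 0, 0, 0.2], [0, 0, 0.005, 0, 0, 0, 0.2], [0, 0, 0.005, 0, 0, 0, 0.2], [0, 0, 0.005, 0, 0, 0, 0.2], [0, 0, 0.005, 0, 0, 0, 0.2]]}}

```text
clock: 10.43
eef_pos: [545.5, 149.6, 108.0]
eef_rot: [-3.142, 0.0, 0.856]
wrist_force: [-0.5, -0.1, 0.2]
finger_gap: 74.7
finger_force: 0.0
```

Emit:
{"fn": "jog_arm", "kwargs": {"series": [[0, 0, 0.1, 0, 0, 0, 0.2], [0, 0, 0.3, 0, 0, 0, 0.2], [0, 0, 0.6, 0, 0, 0, 0.2], [0, 0, 0.9, 0, 0, 0, 0.2], [0, 0, 1, 0, 0, 0, 0.2], [0, 0, 1, 0, 0, 0, 0.2]]}}

```text
clock: 10.93
eef_pos: [546.6, 149.9, 232.9]
eef_rot: [3.137, -0.005, 0.856]
wrist_force: [0.6, 0.0, -0.4]
finger_gap: 75.2
finger_force: 0.0
```

```bash
python3 - <<'E'
from h import *
s,c=wrist('w4')
b=manip.camera("side");save(b,"side4.png")
pickle.dump(b,open("s4.pkl","wb"))
f=np.hstack([cv2.resize(cv2.imread("pics/w4.png")[100:360,220:420],(400,520)),cv2.resize(cv2.imread("pics/side4.png")[130:234,269:349],(400,520),interpolation=cv2.INTER_CUBIC)])
cv2.imwrite("pics/m4.png",f)
for z in(126,136): print(proj(b,(545.6,149.8,z)))
E
```

```text
10.9333 [546.6 149.9 232.9] [179.8  -0.3  49.1] [ 0.6  0.  -0.4] [0.2  0.32 1.45 0.   1.37 0.92]
(np.float64(307.9953117594457), np.float64(167.16457179364446))
(np.float64(307.96776620704657), np.float64(164.5489916700507))
```

View pics/m4.png

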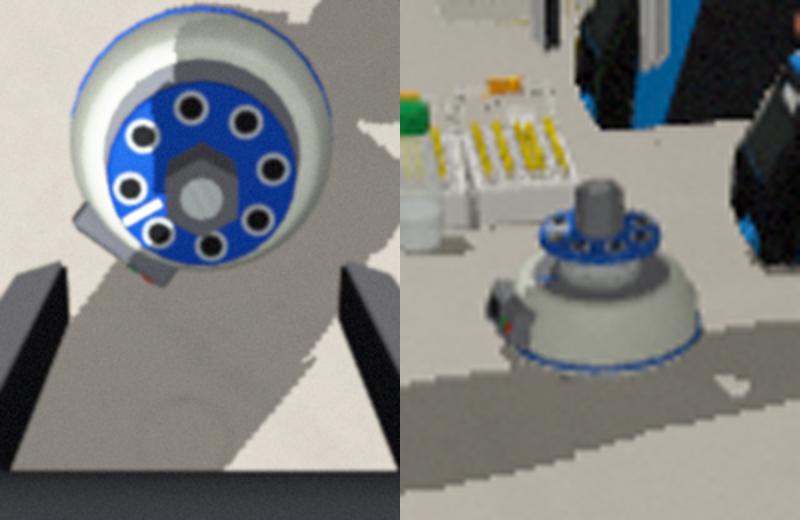

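The rotor sits upright, with its hub top at side pixel (309,167.2). A fully seated rotor is predicted at 167.2, and one riding 10 mm high at 164.5. The gripper is clear, so I'm handing in.

```bash
python3 -c "
from cell import manip
print(manip.sign_off())"
```

```text
the job is handed in; nothing more can be done
None
```

The rotor is on the spindle with its tab in the keyway and fully home by touch and camera; it is released, the arm is clear, no bystander was approached or touched, and the job was handed in at about 11 s (no verdict was returned).

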